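# Turn the sample wheel to its loading mark

## Robot

A 6-joint arm with a two-finger parallel gripper is mounted at the origin on a cart in front of the work surface, level with it; the furniture and walls round the work are solid. World frame = base frame: x ahead of the robot, y to its left, z up, the work surface at z = 0. Lengths are in m, angles in rad, forces in N, time in s.
With the tool pointing down it reaches from about 0.35 to 0.975 m from the base axis. Payload 4.9 kg.
Tool frame: the origin (TCP) lies at the very end of the fingers, on their centre line; the grasp point (between the pads) lies 19 mm behind it (pinch_z is the distance from the TCP to the grasp point, in m); z points along the fingers, y is the line along which they close (so a half turn about z gives the same grasp; the last joint's range is limited). The gripper opens to 85 mm and grips with 20 to 120 N. Pads are 22 mm wide; open, the fingers measure 114 mm over their backs; the gripper's body (76 mm by 85 mm) begins 54 mm behind the grasp point. The pads swing forward as they close: fully open they stand 13 mm farther back than shut.
Start: joints at [-1.442, 0.053, 1.613, -0, 1.476, -0.119], TCP at [0.153, -0.606, 0.231] pointing down, gripper open.
Joint ranges: [-3.01, 3.01], [-1.01, 2.22], [0.06, 2.58], [-1.02, 4.17], [0.09, 2.62], [-3.14, 3.14]. Speed limits (rad/s): [2.57, 2.57, 3.14, 3.14, 3.14, 3.14].

## Interface

Orientations are given as a unit quaternion [w, x, y, z].
In Python, from plant import * gives the robot as it stands. The module is installed in compiled form; this text tells all that it offers.
- The arm moves only by the tool play_rows, never from a script. Its arguments are lists of equal length, an entry for each row: "linear": the shift along the world's x, y, z in m, a list of three; "turn": the turn about the world's z in degrees. A call has 1 to 8 rows; each row shifts and turns the commanded pose from where the row before left it; what a row does not reach is not made up. A row lasts 1/8 s, in which the tool goes at most 62.5 mm and 10.7 degrees, less where a joint would pass 70% of its speed; a pose out of reach is approached as far as the arm can. A call is refused whole if a number of a shift passes 0.0625 or a number of a turn 10.7, either way. A call with a gripper value outside its range is refused whole. "hand" is the finger opening in m, from 0 to 0.0854, set as the call begins (left out, the last holds). The fingers move at their own pace and stop on an object; the grip force is fixed at half the most. Time passes only in rows, so rows that do not move let the fingers close. It gives the time, the measured TCP pose, the force, the opening and the grip force at its end, in the units of the state.
- state(): the state, without advancing time (a new reading comes with each control period).
- grab_frame(name): name is "side" or "top" or "wrist"; returns the picture (480x640x3 uint8, red, green, blue); there is no depth.
- camera_info(name): a dict with "camera_matrix" (3x3 intrinsics, pixels), "origin" and "attitude" of the camera in the world; the wrist camera has in their place "mount" (4x4, takes a point from camera to tool coordinates, whose origin is the TCP and whose axes are the flange's). Camera axes: x right, y down, z forward; pixel columns grow to the right and rows downward; lengths in m; the calibration is good to about 2 mm. The wrist camera is an equidistant fisheye: a pixel r from the principal point sees the ray r / f radians off the axis. A picture is of the moment at which its call begins: read the wrist's pose just before it. camera_info takes no time and is no camera call.
- job_done(): hands the job in; it is judged then, once.
Trained networks look in the newest picture that a camera, given by its name, has taken for a name from the list of things; names that differ only in an ending like _2 or _b are one class to them, and where a whole thing is asked for, a point or a joint stands for the part that bears it (a point fixed in the world has none). Each returns a list of dicts, best first, with "p" (0 to 1); they miss things now and then, are a little off and sometimes report something else, mostly with a low value. They report only what shows in the picture. A call takes as long as a camera call.
- trace(camera, thing): "region" (480x640 bool, what is visible of it) and "location" ([column, row] in pixels, amid what is visible of it).
The state is a dict: "time": time; "joint_pos": joint angles; "joint_vel": joint speeds; "joint_efforts": joint torques, N m; "tool_pos": TCP position; "tool_rot": TCP orientation; "contact_force": force on the tool from outside, world axes, zero at the start; "ft_torque": the same for the moment, N m; "gripper_width": opening from 0.0 (shut) to 1.0 (fully open); "grasp_force": force on a finger pad.
Only numpy, scipy, OpenCV 4.12 (cv2) and the standard library are available. Lean on these libraries where they do the work, as an engineer would, in place of code of your own. Each camera call takes 0.05 s, during which the arm holds its last target. There are 200 camera calls.

## Task

Two sample wheels stand on the cabinet. Turn the one with the blue disc until the notch in its edge faces the red pointer on its own base, and leave it there; do not turn the wheel with the white disc.

Things in the scene. Friction and masses are not known exactly. Their poses are not given: they have to be found in the camera images.
- blue_wheel: Blue disc, 144 mm across, turning either way on a fixed round base. Origin on its upright axis, 18 mm above the surface; disc top at 30 mm; x points to the notch. Three white fins stand on its edge 90, 180 and 270 degrees from the notch: radially 50 to 78 mm from the axis, 10 mm thick, top at 62 mm. Pushed at a fin (1.5 N) it turns and stops when let go. Vials within 41 mm of the axis, top 47 mm.
- blue_notch (a point): Middle of the mouth of the notch in the blue disc's edge: on the rim, 72 mm from the axis, 30 mm above the surface. The notch is 26 mm wide at the rim, narrows to 16 mm and is 22 mm deep, right through the disc.
- blue_mark (a point): Inward tip of the red pointer (a wedge 26 mm long) on the blue wheel's round grey base (190 mm across, fixed), just outside the disc: 77 mm from the axis, 30 mm above the surface, level with the disc top. x points outwards from the axis. Set, axis, notch and tip are in line. Fins, and fingertips kept more than 30 mm above the surface, pass over it.
- white_notch (a point): Middle of the mouth of the notch of the other wheel, of the same make and size but with a white disc, grey fins and its own red pointer: on the rim, 72 mm from its axis, 30 mm above the surface. That wheel turns just as easily and must be left as it is.

How it is judged:
By the outcome, as a careful person would: the job done as asked, in the order asked, and still so for the second after the job is handed in, with the robot touching nothing.
It also fails if it takes over 38 s, if anything falls off the work surface, if the arm or the gripper's body presses on something with over 40 N, if the wrist force passes 120 N, or if a joint passes its speed limit or range.

## Working session

There is one attempt and no reset: what is moved stays moved. The work goes in short steps, Python scripts to look and compute and a tool call to move; the robot and the scene stay as the last step left them, time stands still between calls to the robot, and variables do not carry over. Pictures are saved under pics/ and viewed, at most 10 in all, crops included, and the job is handed in when it is done.

Besides the shell and the picture viewer there is one more tool, called after "Call:" in YAML: its name, and indented under it one key for each argument. play_rows: Moves the arm, as the interface text tells. Its arguments: {"type":"object","properties":{"linear":{"type":"array","items":{"type":"array","items":{"type":"number"}}},"turn":{"type":"array","items":{"type":"number"}},"hand":{"type":"number"}},"required":["linear","turn"]}

```bash
mkdir -p pics
cat > h.py <<'E'
from plant import *
import numpy as np, cv2
from scipy.spatial.transform import Rotation as R
def rot(a):
    a=np.array(a,float)
    return a if a.shape==(3,3) else R.from_quat([a[1],a[2],a[3],a[0]]).as_matrix()
def px2w(cam,px,z):
    c=camera_info(cam);K=np.array(c["camera_matrix"]);o=np.array(c["origin"])
    d=rot(c["attitude"])@np.linalg.solve(K,[px[0],px[1],1]);return o+d*(z-o[2])/d[2]
def w2px(cam,p):
    c=camera_info(cam);K=np.array(c["camera_matrix"])
    q=K@(rot(c["attitude"]).T@(np.array(p)-c["origin"]));return q[:2]/q[2]
E
python3 - <<'E'
from h import *
for c in ("top","side"):
    im=grab_frame(c);cv2.imwrite(f"pics/{c}0.png",im[:,:,::-1])
    print(c,camera_info(c))
    for t,z in (("blue_wheel",.03),("blue_notch",.03),("blue_mark",.03),("white_notch",.03)):
        for d in trace(c,t)[:2]: print(t,round(d["p"],2),np.round(d["location"],1),np.round(px2w(c,d["location"],z),3),d["region"].sum())
print(state()["time"],state()["tool_rot"])
E
```

```text
top {'camera_matrix': array([[436.96656669,   0.        , 320.19544361],
       [  0.        , 436.96656669, 240.97357   ],
       [  0.        ,   0.        ,   1.        ]]), 'origin': array([ 0.31237224, -0.0076937 ,  0.91273437]), 'attitude': array([-0.0847535 ,  0.74110964, -0.66205455,  0.07250601])}
blue_wheel 0.66 [389.1 231.9] [ 0.547 -0.121  0.03 ] 3805
blue_wheel 0.58 [222.9 233.8] [0.504 0.222 0.03 ] 3648
blue_notch 0.91 [386.5 233. ] [ 0.544 -0.116  0.03 ] 3758
blue_mark 0.59 [390.4 238.8] [ 0.532 -0.125  0.03 ] 6247
white_notch 0.77 [223.  235.3] [0.501 0.221 0.03 ] 3735
side {'camera_matrix': array([[508.33654254,   0.        , 314.00172503],
       [  0.        , 508.33654254, 242.0200867 ],
       [  0.        ,   0.        ,   1.        ]]), 'origin': array([0.11863256, 0.55434588, 0.59622978]), 'attitude': array([ 0.12283107, -0.26270354,  0.86752734, -0.40409862])}
blue_wheel 0.78 [326.  206.9] [ 0.531 -0.104  0.03 ] 3071
blue_notch 0.79 [327.6 207.7] [ 0.528 -0.104  0.03 ] 3070
blue_mark 0.74 [330.7 217.1] [ 0.507 -0.082  0.03 ] 5023
white_notch 0.71 [219.8 331.7] [0.495 0.235 0.03 ] 6836
0.5 [-3.69737152e-05  9.92333101e-01  1.23592131e-01  1.40464044e-06]
```

View pics/top0.png

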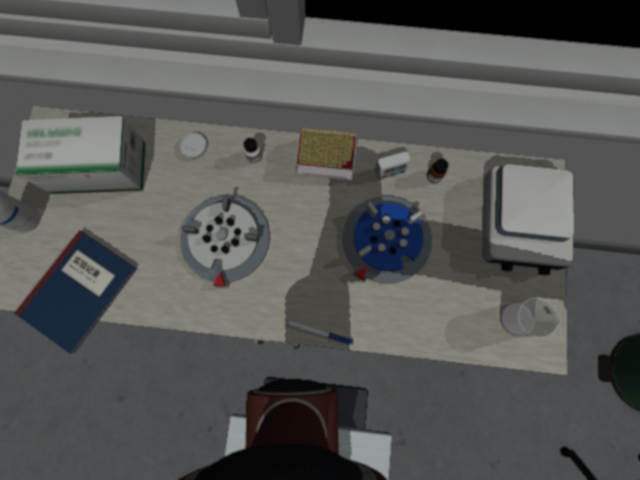

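View pics/side0.png

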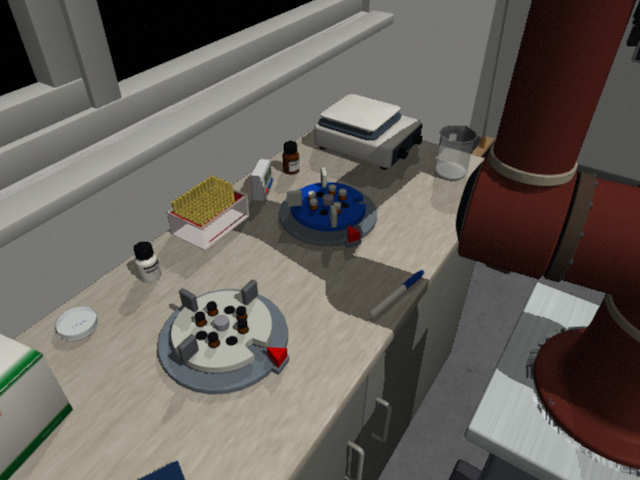

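The top picture shows the white wheel at about (223,236) and the blue one at about (388,238). The blue wheel's red pointer is at (361,272), with fins near (373,207), (418,216) and (365,265). I'll enlarge it.

Run:
```python
from h import *
im=cv2.imread("pics/top0.png")
def up(c,x,y,w,h,s): return cv2.resize(np.clip(c[y:y+h,x:x+w].astype(float)*1.8,0,255).astype(np.uint8),None,fx=s,fy=s,interpolation=cv2.INTER_CUBIC)
a=up(im,338,185,100,105,4)
b=up(cv2.imread("pics/side0.png"),272,160,112,90,3.5)
o=np.zeros((420,800,3),np.uint8);o[:a.shape[0],:400]=a;o[:b.shape[0],405:405+b.shape[1]]=b
cv2.imwrite("pics/crop.png",o)
# red pointer and base ellipse
hsv=cv2.cvtColor(im,cv2.COLOR_BGR2HSV)
m=((hsv[...,0]<8)|(hsv[...,0]>172))&(hsv[...,1]>150)&(hsv[...,2]>60);m[:, :340]=0;m[:,440:]=0;m[:190]=0;m[300:]=0
ys,xs=np.nonzero(m);print("red",xs.mean(),ys.mean(),len(xs),px2w("top",[xs.mean(),ys.mean()],.03))
b=((hsv[...,0]>105)&(hsv[...,0]<130)&(hsv[...,1]>150)).astype(np.uint8);b[:,:338]=0;b[:,440:]=0;b[:190]=0;b[290:]=0
c=max(cv2.findContours(b,0,2)[0],key=cv2.contourArea);h=cv2.convexHull(c)
p=np.array([px2w("top",q[0],.03)[:2] for q in h]);A=np.c_[2*p,np.ones(len(p))]
s=np.linalg.lstsq(A,(p**2).sum(1),rcond=None)[0];print("disc",s[:2],np.sqrt(s[2]+s[:2]@s[:2]),cv2.minEnclosingCircle(c))
```

```text
red 361.7457627118644 272.1525423728813 59 [ 0.45597764 -0.07237249  0.03      ]
disc [ 0.53726217 -0.11990008] 0.07137381817690651 ((388.1304931640625, 237.11256408691406), 34.37749481201172)
```

View pics/crop.png

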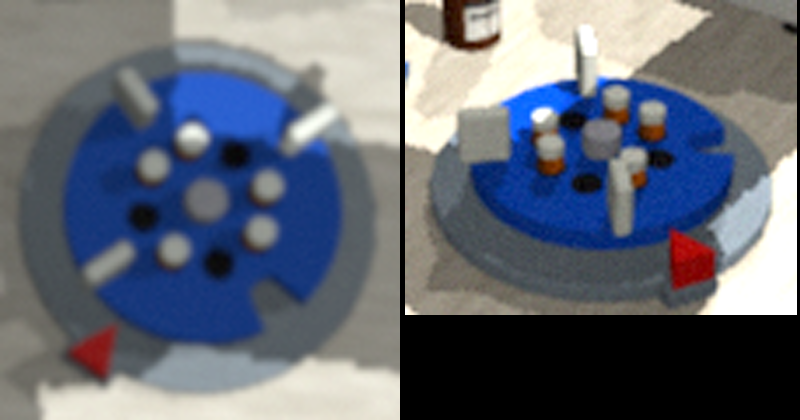

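The crop shows the blue notch at lower right (crop 278,300, so pixel 407,260) and the pointer at lower left. The wheel must turn about 74° clockwise seen from above. I'll straddle the fin at world angle about 44° (far left) and carry it round to about -30°.

Call:
play_rows:
  linear:
    - [0.027,0.033,0]
    - [0.027,0.033,0]
    - [0.027,0.033,0]
    - [0.027,0.033,0]
    - [0.027,0.033,0]
    - [0.027,0.033,0]
    - [0.027,0.033,0]
    - [0.027,0.033,0]
  turn: [1.9,1.9,1.9,1.9,1.9,1.9,1.9,1.9]

```text
time: 1.5
tool_pos: [0.3701, -0.3408, 0.2316]
tool_rot: [0.0, 0.967, 0.254, 0.0]
contact_force: [0.3, 0.1, -0.0]
gripper_width: 0.996
grasp_force: 0.0
```

Call:
play_rows:
  linear:
    - [0.027,0.033,0]
    - [0.027,0.033,0]
    - [0.027,0.033,0]
    - [0.027,0.033,0]
    - [0.027,0.033,0]
    - [0.027,0.033,0]
    - [0.027,0.033,-0.02]
    - [0.027,0.033,-0.02]
  turn: [1.9,1.9,1.9,1.9,1.9,1.9,1.9,1.9]

```text
time: 2.5
tool_pos: [0.5864, -0.0768, 0.1914]
tool_rot: [0.001, 0.925, 0.38, 0.001]
contact_force: [0.1, -0.4, -0.5]
gripper_width: 1.0
grasp_force: 0.0
```

```bash
cat >> h.py <<'E'
def wcam():
    s=state();c=camera_info("wrist");M=np.array(c["mount"])
    T=np.eye(4);T[:3,:3]=rot(s["tool_rot"]);T[:3,3]=s["tool_pos"];return T@M,np.array(c["camera_matrix"])
def top_view(im,X,K,z,x0,y0,w,h,s):
    # orthographic map on plane z: up=+x, left=+y; s px/m, (x0,y0)=centre
    u,v=np.meshgrid(np.arange(w),np.arange(h))
    P=np.stack([x0-(v-h/2)/s,y0-(u-w/2)/s,np.full(u.shape,z)],-1)
    q=(P-X[:3,3])@X[:3,:3];r=np.hypot(q[...,0],q[...,1])+1e-9;th=np.arctan2(r,q[...,2])
    return cv2.remap(im,(K[0,2]+K[0,0]*th*q[...,0]/r).astype(np.float32),(K[1,2]+K[1,1]*th*q[...,1]/r).astype(np.float32),1)
E
python3 - <<'E'
from h import *
X,K=wcam();im=grab_frame("wrist")[:,:,::-1].copy()
s=state();print(s["time"],s["tool_pos"],s["tool_rot"],s["gripper_width"],s["joint_pos"])
o=top_view(im,X,K,.03,.537,-.12,500,500,2000)
cv2.imwrite("pics/w1raw.png",im);cv2.imwrite("pics/w1.png",o)
E
```

```text
2.55 [ 0.58680621 -0.07272633  0.18761292] [-2.25575868e-03  9.24282808e-01  3.81701711e-01 -7.65144076e-05] 0.999280832060625 [-0.2508034   0.00538034  1.73503815  0.00356994  1.40400082  0.53611974]
```

View pics/w1.png

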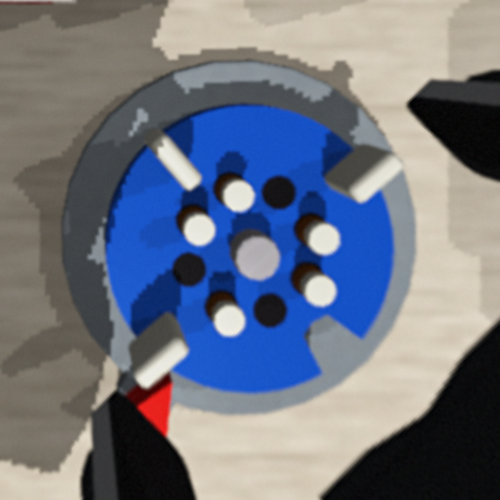

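The rectified wrist view (2 px/mm) shows the disc centred at (250,248), so the axis is near (0.537,-0.120). The notch mouth is at (341,357), world angle about 220°, and the upper-left fin is at about 40°. The pointer is at about 150°, so the turn is about -70°. Next I descend over the fin.

Call:
play_rows:
  linear:
    - [0.003,0,-0.02]
    - [0,0,-0.025]
    - [0,0,-0.025]
    - [0,0,-0.025]
    - [0,0,-0.025]
    - [0,0,-0.02]
    - [0,0,-0.01]
    - [0,0,0]
  turn: [-2.5,-2.5,0,0,0,0,0,0]

```text
time: 3.55
tool_pos: [0.588, -0.0778, 0.0408]
tool_rot: [-0.0, 0.941, 0.339, -0.0]
contact_force: [-0.2, 0.3, 0.1]
gripper_width: 0.998
grasp_force: 0.0
```

Call:
play_rows:
  linear:
    - [0,0,0]
    - [0,0,0]
    - [0,0,0]
    - [0,0,0]
  turn: [0,0,0,0]
  hand: 0.022

```text
time: 4.05
tool_pos: [0.5885, -0.0779, 0.0416]
tool_rot: [0.0, 0.941, 0.339, 0.0]
contact_force: [1.0, -0.7, -0.5]
gripper_width: 0.255
grasp_force: 0.0
```

```bash
cat > look.py <<'E'
from h import *
import sys
n=sys.argv[1]
im=grab_frame("top")[:,:,::-1].copy()
c=camera_info("top");K=np.array(c["camera_matrix"]);Rm=rot(c["attitude"])
s=4000/2
u,v=np.meshgrid(np.arange(440),np.arange(440))
def ortho(cam,im,z=.03):
    P=np.stack([.537-(v-220)/s,-.12-(u-220)/s,np.full(u.shape,z)],-1)
    c=camera_info(cam);K=np.array(c["camera_matrix"])
    q=(P-c["origin"])@rot(c["attitude"])@K.T
    return cv2.remap(im,(q[...,0]/q[...,2]).astype(np.float32),(q[...,1]/q[...,2]).astype(np.float32),2)
b=ortho("side",grab_frame("side")[:,:,::-1].copy())
a=ortho("top",im)
o=np.clip(np.hstack([a[:,20:420],b[:,20:420]]).astype(float)*1.6,0,255).astype(np.uint8)
cv2.imwrite(f"pics/{n}.png",o)
st=state();print(st["time"],st["tool_pos"],np.degrees(2*np.arctan2(st["tool_rot"][2],st["tool_rot"][1])),st["gripper_width"],st["contact_force"])
E
python3 look.py g1
```

```text
4.15 [ 0.58833654 -0.07790388  0.04143548] 39.59764119321492 0.2578953825791214 [-0.24028693 -0.01421862 -0.45224054]
```

View pics/g1.png

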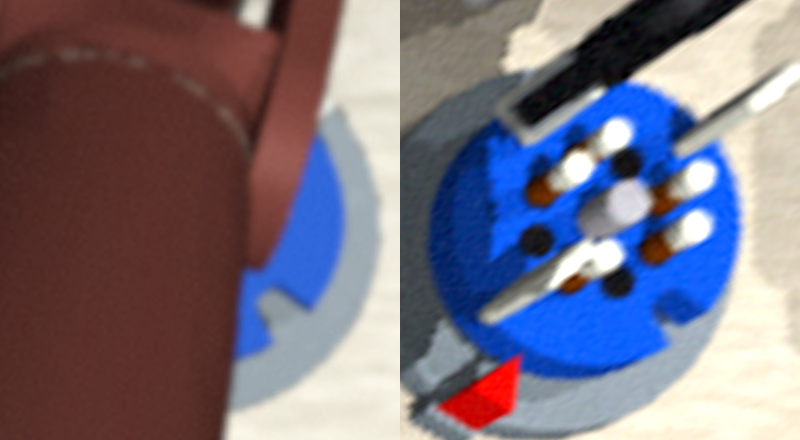

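The side view (right half) shows the fingers at the far-left fin, the notch at (680,325) and the pointer tip at (520,357). Now I'll carry the fin clockwise through 66°. The slack means the wheel will trail by about 5°.

Call:
play_rows:
  linear:
    - [0.0038,-0.0051,0]
    - [0.0033,-0.0054,0]
    - [0.0028,-0.0057,0]
    - [0.0021,-0.006,0]
    - [0.0017,-0.0061,0]
    - [0.001,-0.0062,0]
  turn: [-5.5,-5.5,-5.5,-5.5,-5.5,-5.5]

```text
time: 4.9
tool_pos: [0.6026, -0.1121, 0.041]
tool_rot: [-0.0, 0.998, 0.056, -0.001]
contact_force: [-1.0, 1.4, 0.1]
gripper_width: 0.253
grasp_force: 0.6
```

Call:
play_rows:
  linear:
    - [0.0004,-0.0063,0]
    - [-0.0002,-0.0064,0]
    - [-0.0008,-0.0063,0]
    - [-0.0014,-0.0061,0]
    - [-0.002,-0.0061,0]
    - [-0.0025,-0.0057,0]
    - [0,0,0]
  turn: [-5.5,-5.5,-5.5,-5.5,-5.5,-5.5,0]

```text
time: 5.78
tool_pos: [0.5963, -0.1495, 0.0412]
tool_rot: [0.0, 0.974, -0.228, -0.0]
contact_force: [-0.5, -1.2, -1.1]
gripper_width: 0.257
grasp_force: 0.0
```

```bash
python3 look.py g2
```

```text
5.875 [ 0.59658222 -0.14926641  0.0413267 ] -26.321275185610396 0.25303946644719094 [0.22629179 0.01653711 0.17165618]
```

View pics/g2.png

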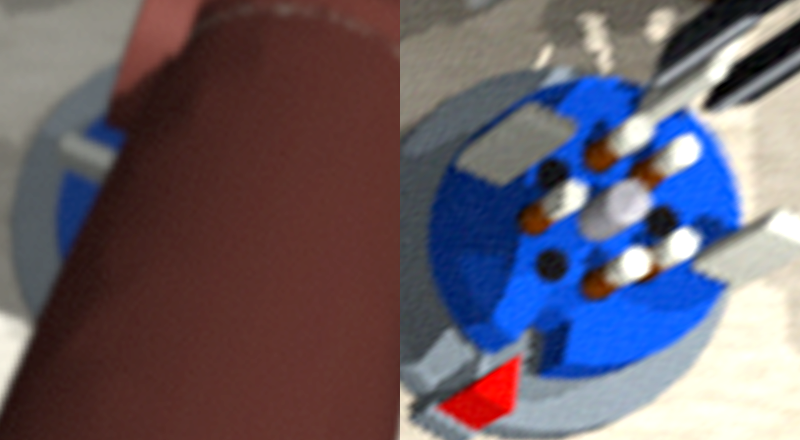

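The side view shows the notch now close to the pointer tip, around (525,350). I'll open, lift, and look from the wrist for the rest.

Call:
play_rows:
  linear:
    - [0,0,0]
    - [0,0,0]
    - [0,0,0.02]
    - [0,0,0.04]
    - [0,0,0.05]
    - [0,0,0.05]
    - [0,0,0]
    - [0,0,0]
  turn: [0,0,0,0,0,0,0,0]
  hand: 0.085

```text
time: 6.88
tool_pos: [0.5965, -0.1493, 0.2022]
tool_rot: [0.0, 0.974, -0.228, 0.001]
contact_force: [-0.6, -0.2, -0.5]
gripper_width: 0.997
grasp_force: 0.0
```

Run:
```python
from h import *
X,K=wcam();im=grab_frame("wrist")[:,:,::-1].copy()
o=top_view(im,X,K,.03,.537,-.12,500,500,2000)
cv2.imwrite("pics/w2.png",np.clip(o*1.3,0,255).astype(np.uint8));print(state()["tool_pos"],state()["time"])
hsv=cv2.cvtColor(o,cv2.COLOR_BGR2HSV)
b=((hsv[...,0]>105)&(hsv[...,0]<130)&(hsv[...,1]>150)).astype(np.uint8)
c=max(cv2.findContours(b,0,2)[0],key=cv2.contourArea);p=c[:,0].astype(float)
for _ in range(8):
    A=np.c_[2*p,np.ones(len(p))];s=np.linalg.lstsq(A,(p**2).sum(1),rcond=None)[0];r=np.sqrt(s[2]+s[:2]@s[:2])
    e=np.hypot(*(p-s[:2]).T)-r;p=p[abs(e)<max(2.5,e.std())]
print("disc px",s[:2],r,len(p))
red=((hsv[...,0]<8)|(hsv[...,0]>172))&(hsv[...,1]>150)&(hsv[...,2]>60);red[:250]=0
ys,xs=np.nonzero(red);cx,cy=s[:2];print("red ang",np.degrees(np.arctan2(-(xs.mean()-cx),-(ys.mean()-cy))),len(xs),np.hypot(xs-cx,ys-cy).min()/2)
a=np.radians(np.arange(120,200,1.))
for rr in (56,62,68):
    v=[b[int(round(cy-2*rr*np.cos(t))),int(round(cx-2*rr*np.sin(t)))] for t in a]
    print(rr,np.arange(120,200)[np.array(v)==0])
```

```text
[ 0.59590221 -0.14903468  0.20067399] 6.925
disc px [250.14066755 247.29246098] 143.65855631621514 300
red ang 150.03169390742997 1735 69.62558703022945
56 [148 149 150 151 152 153 154 155 156 157 158 159 160 161 162 163 164 165
 166]
62 [147 148 149 150 151 152 153 154 155 156 157 158 159 160 161 162 163 164
 165 166]
68 [147 148 149 150 151 152 153 154 155 156 157 158 159 160 161 162 163 164
 165 166]
```

View pics/w2.png

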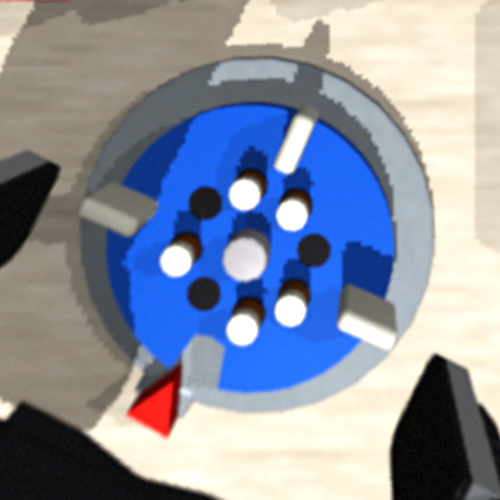

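In the rectified wrist view the notch is centred at about 156.5° (near (195,365)). The pointer tip at (181,367) is at 150.0°. That leaves 6.5° clockwise, so I'll repeat the straddle and push.

Call:
play_rows:
  linear:
    - [0,0,-0.05]
    - [0,0,-0.05]
    - [0,0,-0.04]
    - [0,0,-0.02]
    - [0,0,0]
  turn: [0,0,0,0,0]

```text
time: 7.55
tool_pos: [0.5948, -0.1487, 0.0389]
tool_rot: [-0.0, 0.974, -0.228, -0.002]
contact_force: [-0.3, -0.2, 0.3]
gripper_width: 1.001
grasp_force: 0.0
```

Call:
play_rows:
  linear:
    - [0,0,0]
    - [0,0,0]
    - [0,0,0]
    - [0,0,0]
    - [-0.0011,-0.0022,0]
    - [-0.0012,-0.0022,0]
    - [-0.0014,-0.0021,0]
    - [0,0,0]
  turn: [0,0,0,0,-2.2,-2.2,-2.1,0]
  hand: 0.022

```text
time: 8.55
tool_pos: [0.5926, -0.1561, 0.0413]
tool_rot: [0.0, 0.959, -0.284, -0.0]
contact_force: [0.4, -0.9, -0.1]
gripper_width: 0.26
grasp_force: 0.0
```

Call:
play_rows:
  linear:
    - [0,0,0]
    - [0,0,0]
    - [0,0,0.02]
    - [0,0,0.04]
    - [0,0,0.05]
    - [0,0,0.05]
    - [0,0,0]
    - [0,0,0]
  turn: [0,0,0,0,0,0,0,0]
  hand: 0.085

```text
time: 9.55
tool_pos: [0.5928, -0.1558, 0.2022]
tool_rot: [0.0, 0.959, -0.283, 0.001]
contact_force: [0.1, 0.4, -0.9]
gripper_width: 0.995
grasp_force: 0.0
```

Run:
```python
from h import *
X,K=wcam();im=grab_frame("wrist")[:,:,::-1].copy()
o=top_view(im,X,K,.03,.537,-.12,500,500,2000)
cv2.imwrite("pics/w3.png",np.clip(o*1.3,0,255).astype(np.uint8));print(state()["tool_pos"],state()["time"])
hsv=cv2.cvtColor(o,cv2.COLOR_BGR2HSV)
b=((hsv[...,0]>105)&(hsv[...,0]<130)&(hsv[...,1]>150)).astype(np.uint8)
c=max(cv2.findContours(b,0,2)[0],key=cv2.contourArea);p=c[:,0].astype(float)
for _ in range(8):
    A=np.c_[2*p,np.ones(len(p))];s=np.linalg.lstsq(A,(p**2).sum(1),rcond=None)[0];r=np.sqrt(s[2]+s[:2]@s[:2])
    e=np.hypot(*(p-s[:2]).T)-r;p=p[abs(e)<max(2.5,e.std())]
print("disc px",s[:2],r,len(p));cx,cy=s[:2]
red=((hsv[...,0]<8)|(hsv[...,0]>172))&(hsv[...,1]>150)&(hsv[...,2]>60);red[:250]=0
ys,xs=np.nonzero(red);print("red ang",np.degrees(np.arctan2(-(xs.mean()-cx),-(ys.mean()-cy))))
g=np.arange(130,180,.5);a=np.radians(g)
for rr in (54,58,62,66,69):
    v=np.array([b[int(round(cy-2*rr*np.cos(t))),int(round(cx-2*rr*np.sin(t)))] for t in a])==0
    print(rr,g[v].min(),g[v].max(),g[v].mean())
```

```text
[ 0.59217644 -0.15554646  0.20063926] 9.6
disc px [250.20727817 247.18454052] 143.61001732188646 325
red ang 150.28979651453216
54 141.5 159.5 150.5
58 141.0 159.5 150.25
62 140.5 160.0 150.25
66 140.5 160.0 150.25
69 140.0 160.5 150.25
```

View pics/w3.png

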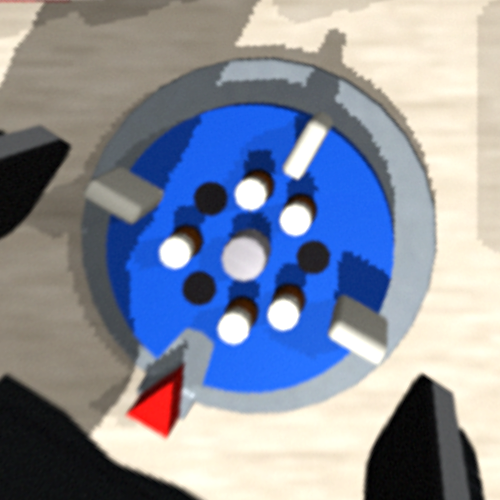

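The notch is centred at 150.3°, and the pointer tip at (181,367) measures 150.0–150.3°, so they are in line. The hand is clear of everything.

```bash
python3 -c "
from plant import *
print(job_done())"
```

```text
the job is handed in; nothing more can be done
None
```

The blue wheel's notch now faces its red pointer, to within about 0.3° in the last picture; the arm never went near the white wheel, the hand is clear, and the job was handed in at about 9.6 s.

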